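# Set up the drilled bar for tapping on two colour-coded blocks

### The job

Set up the aluminium bar for tapping on the dark work plate: put the red and the blue block squarely in the middle of the pad of their own colour, lengthwise as the pad lies, then lay the bar across both blocks centred so that its red end rests on the red block and its blue end equally on the blue one, and stand the brass bush on the bar centred over its hole. Stand the yellow-lidded paste tin, lid up, on the plate behind the bar (on the side away from the robot), opposite the bar's middle.

Things in the scene. Friction and masses are not known exactly. Their poses are not given: they have to be found in the camera images.
- block_red: Loose red block with a bright steel stripe over its top along its length; 50 mm long (its x) by 30 mm wide (its y) by 30 mm high, about 0.3 kg. Origin: centre of the underside; z up. It starts on a grey 3 mm rubber mat beside the plate, as do the other loose things (the bare aluminium slug and green nut there are not needed).
- block_blue: Loose blue block, otherwise the same as the red one: 50 (x) by 30 (y) by 30 mm high, origin at the centre of the underside.
- bar: Loose flat aluminium bar, 160 mm long (its x) by 40 mm wide (its y) by 15 mm thick, about 0.25 kg, with a 10 mm through hole at its middle. Its +x end (last 25 mm) is painted red, its -x end blue. Origin: on the underside at the hole's centre, z up. It starts on the mat, flat, its length running roughly away from the robot.
- bush: Loose brass guide bush, an upright round tube 32 mm in diameter, 30 mm high, with a 12 mm bore, about 0.14 kg. Origin: centre of the underside, z up.
- tin: Loose round tin of cutting paste, 44 mm in diameter, 30 mm high, white below with a yellow lid (upper 10 mm), about 0.08 kg, closed. Origin: centre of the underside, z up.
- plate: Fixed dark cast-iron work plate, 170 mm (its x) by 200 mm (its y), 20 mm thick, on the bench. Its +x side is the side away from the robot. Origin: centre of the underside, z up, so the top is at 20 mm. The pads' centres lie at x = -30 mm, y = +60 and -60 mm in its frame; the rear part of the top is free for the tin.
- pad_red: Red pad fixed on the plate: 60 mm (its x, parallel to the plate's x) by 40 mm (its y), 3 mm thick. Origin: centre of its underside, on the plate's top. It may be the left or the right one.
- pad_blue: Blue pad fixed on the plate, same size as the red one, 120 mm from it (centre to centre) along the plate's y.
Not all that is in view belongs to the job. There is more than one size of the block_red; the one meant has the size given above. Several things have the shape of the bush; the one meant has the colours described above.

How it is judged (in metres and radians):
At the end, for the whole second after the job is handed in: Blocks on own pads within 12 mm, square to 0.25 rad; bar level on both, each colour 60 mm from its middle (18 mm along, 15 across); bush upright on bar within 10 mm of the hole; tin upright on plate, 15 to 75 mm behind its centre, 30 mm sideways; all at rest (horizontal distance between block_red and pad_red below 0.012 m and z of block_red in the frame of pad_red between -0.001 and 0.007 m and angle between each of block_red, block_blue, bush, tin's own z axis and vertical below 0.1 rad and angle between the x axis of each of block_red, block_blue and the x axis of plate, either way round below 0.25 rad and x of block_red in the frame of bar between 0.042 and 0.078 m and y of block_red in the frame of bar between -0.015 and 0.015 m and z of block_red in the frame of bar between -0.035 and -0.025 m and contact force between each of block_red, block_blue, bush and bar above 0.2 N and horizontal distance between block_blue and pad_blue below 0.012 m and z of block_blue in the frame of pad_blue between -0.001 and 0.007 m and x of block_blue in the frame of bar between -0.078 and -0.042 m and y of block_blue in the frame of bar between -0.015 and 0.015 m and z of block_blue in the frame of bar between -0.035 and -0.025 m and angle between bar's own z axis and vertical below 0.08 rad and horizontal distance between bush and bar below 0.01 m and z of bush in the frame of bar between 0.011 and 0.019 m and x of tin in the frame of plate between 0.015 and 0.075 m and y of tin in the frame of plate between -0.03 and 0.03 m and z of tin in the frame of plate between 0.016 and 0.024 m and linear speed of each of block_red, block_blue, bar, bush, tin below 0.02 m/s and angular speed of each of block_red, block_blue, bar, bush, tin below 0.2 rad/s); the robot touches nothing.
It also fails if it takes over 117 s, if anything falls off the work surface, if the arm or the gripper's body presses on something with over 40 N, if the wrist force passes 120 N, or if a joint passes its speed limit or range.

### The arm

A 6-joint arm with a two-finger parallel gripper is mounted at the origin on the work surface. World frame = base frame: x ahead of the robot, y to its left, z up, the work surface at z = 0. Lengths are in mm, angles in degrees, forces in N, time in s.
With the tool pointing down it reaches from about 350 to 850 mm from the base axis. Payload 8.1 kg.
Tool frame: the origin (TCP) lies at the very end of the fingers, on their centre line; the grasp point (between the pads) lies 19 mm behind it; z points along the fingers, y is the line along which they close (so a half turn about z gives the same grasp; the last joint's range is limited). The gripper opens to 85 mm and grips with 20 to 120 N. Pads are 22 mm wide; open, the fingers measure 114 mm over their backs; the gripper's body (76 mm by 85 mm) begins 54 mm behind the grasp point. The pads swing forward as they close: fully open they stand 13 mm farther back than shut.
Start: joints at [71.654, 7.471, 85.268, -0, 87.261, -4.893], TCP at [139.567, 583.546, 191.992] pointing down, gripper open.
Joint ranges: [-169.43, 169.43], [-51.17, 129.36], [1.28, 143.12], [-76.62, 256.62], [0, 156.53], [-152.29, 152.29]. Speed limits (degrees/s): [136.94, 136.94, 159.86, 180, 180, 180].

### API

Orientations are given as [roll, pitch, yaw] about the fixed x, y, z axes, in that order (R = Rz(yaw) Ry(pitch) Rx(roll)).
In Python, from bench import status, viewer, job gives the robot as it stands.
- The arm moves only by the tool arm_command, never from a script. Its argument "targets" is a list that holds one entry, the list of rows, each a list of 7 numbers: the shift along the world's x, y, z in m, then the turn, a rotation vector about the world's x, y, z in rad, then the opening, from -1 (shut) to 1 (fully open). In form: [[[dx, dy, dz, rx, ry, rz, gripper], ...]]. A call has 1 to 10 rows; each row shifts and turns the commanded pose from where the row before left it; what a row does not reach is not made up. A row lasts 1/8 s, in which the tool goes at most 62.5 mm and 10.7 degrees, less where a joint would pass 70% of its speed; a pose out of reach is approached as far as the arm can. A call with a gripper value outside its range is refused whole. The fingers move at their own pace and stop on an object; "force" is the grip in N (left out, the last holds). Time passes only in rows, so rows that do not move let the fingers close. It gives the time, the measured TCP pose, the force, the opening and the grip force at its end, in the units of the state.
- status.sense(): the state, without advancing time (a new reading comes with each control period).
- viewer.snapshot(name): name is "scene" or "top" or "wrist"; returns the picture (420x560x3 uint8, red, green, blue); there is no depth.
- viewer.camera_model(name): a dict with "vertical_fov" (degrees; the focal length in pixels is half the picture's height over the tangent of half this angle, whatever the lens; pixels are square), "cx", "cy" (the principal point, pixels), "xyz" and "attitude" of the camera in the world. Camera axes: x right, y down, z forward; pixel columns grow to the right and rows downward; lengths in mm; the calibration is good to about 2 mm. The wrist camera is an equidistant fisheye: a pixel r from the principal point sees the ray r / f radians off the axis. A picture is of the moment at which its call begins: read the wrist's pose just before it. camera_model takes no time and is no camera call; for the wrist camera it gives the pose at the moment of the call.
- job.hand_in(): hands the job in; it is judged then, once.
The state is a dict: "time": time; "joint_pos": joint angles; "qd": joint speeds; "joint_efforts": joint torques, N m; "tool_pos": TCP position; "tcp_rot": TCP orientation; "ft_force": force on the tool from outside, world axes, zero at the start; "wrist_torque": the same for the moment, N m; "finger_gap": finger opening in mm; "grip_force": force on a finger pad.
Only numpy, scipy, OpenCV 4.12 (cv2) and the standard library are available. Lean on these libraries where they do the work, as an engineer would, in place of code of your own. Each camera call takes 0.05 s, during which the arm holds its last target. There are 200 camera calls.

## Working session

There is one attempt and no reset: what is moved stays moved. The work goes in short steps, Python scripts to look and compute and a tool call to move; the robot and the scene stay as the last step left them, time stands still between calls to the robot, and variables do not carry over. Pictures are saved under pics/ and viewed, at most 14 in all, crops included, and the job is handed in when it is done.

Besides the shell and the picture viewer there is one more tool, called after "Request:" as a command line: name --argument value ..., lists and objects as JSON in quotes. arm_command: Moves the arm, as the interface text tells. Its arguments: {"type":"object","properties":{"targets":{"type":"array"},"force":{"type":"number"}},"required":["targets"]}

```bash
mkdir -p pics; ls
python3 - <<'E'
from bench import status, viewer, job
import cv2
print(status.sense())
for n in ("scene","top","wrist"):
    m=viewer.camera_model(n); print(n,m)
    p=viewer.snapshot(n); cv2.imwrite(f"pics/{n}0.png",cv2.cvtColor(p,cv2.COLOR_RGB2BGR))
E
```

```text
pics
{'time': 0.0, 'joint_pos': array([ 7.16546747e+01,  7.51603884e+00,  8.53326332e+01, -2.19822980e-03,
        8.72617590e+01, -4.89111704e+00]), 'qd': array([ 0.0526124 , -0.01012977,  0.06286989, -0.02009512, -0.03308608,
       -0.06970803]), 'joint_efforts': array([ 1.97260670e-03, -5.69417453e+01, -5.00538719e+01, -1.43492643e-04,
        1.51829881e-02, -3.48554261e-05]), 'tool_pos': array([139.36762743, 582.91616757, 190.90267138]), 'tcp_rot': array([-1.79889784e+02, -7.22809086e-03,  1.66545892e+02]), 'ft_force': array([0.07515683, 0.2049642 , 0.20507796]), 'wrist_torque': array([-0.02070789, -0.03008718, -0.05081779]), 'grip_force': 0.0, 'finger_gap': 85.14797535403319}
scene {'vertical_fov': 52.66565435121832, 'cx': 283.8662144539374, 'cy': 207.36585164748763, 'xyz': array([991.40820787, 523.85066735, 629.61088318]), 'attitude': array([-131.92509484,    1.08335909,  132.89470302])}
top {'vertical_fov': 49.08597025448668, 'cx': 270.2466647101514, 'cy': 209.74101526168863, 'xyz': array([ 410.83904918,   58.14252111, 1124.2409498 ]), 'attitude': array([-173.77295225,    1.12831368,  -88.52319583])}
wrist {'vertical_fov': 65.70646984690485, 'cx': 279.1372011478114, 'cy': 212.38893126275676, 'xyz': array([ 60.65114562, 602.38693295, 373.8562148 ]), 'attitude': array([1.61759607e+02, 1.13666963e-01, 7.65413958e+01])}
```

View pics/top0.png

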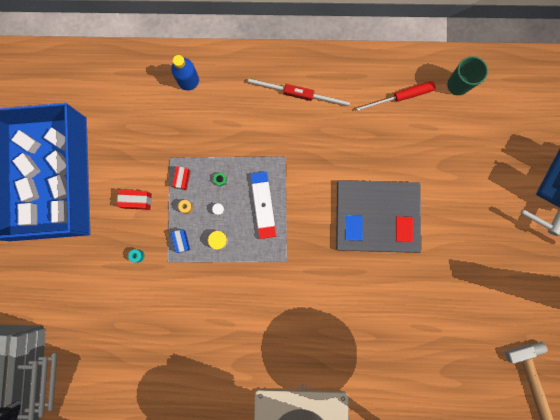

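View pics/scene0.png

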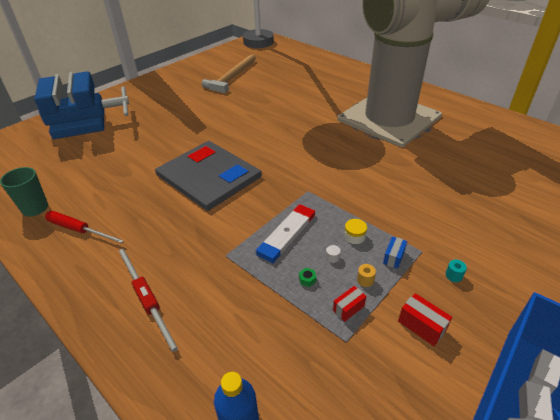

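The top view shows these candidates for each item:

| Item | Candidates (px) | Choice |
|---|---|---|
| Red block | small one (180,178), longer one (134,200) | small one on the mat |
| Blue block | (179,240) | only one |
| Bush | brass (185,206), teal (135,256), green nut (220,178), slug (218,208) | brass |
| Tin | yellow (217,240), yellow-capped bottle (183,65) | tin |
| Bar | (263,205), blue end up/far | only one |
| Pads | blue (354,228), red (404,229) | both |

I'll check the mat in one close crop and measure.

```bash
cat > h.py <<'E'
import numpy as np, cv2
from scipy.spatial.transform import Rotation as Ro
from bench import status, viewer
def shot(name,save=None):
    m=viewer.camera_model(name); p=viewer.snapshot(name)
    if save: cv2.imwrite(f"pics/{save}.png",cv2.cvtColor(p,cv2.COLOR_RGB2BGR))
    return p,m
def cast(m,uv,z,fish=False):
    uv=np.atleast_2d(np.asarray(uv,float)); f=210/np.tan(np.radians(m["vertical_fov"]/2))
    d=(uv-[m["cx"],m["cy"]])/f
    if fish:
        r=np.linalg.norm(d,axis=1,keepdims=True)+1e-12
        d=np.hstack([d/r*np.sin(r),np.cos(r)])
    else: d=np.hstack([d,np.ones((len(d),1))])
    w=d@Ro.from_euler("xyz",m["attitude"],degrees=True).as_matrix().T
    return (m["xyz"]+w*((z-m["xyz"][2])/w[:,2:]))[:,:2]
def hsv(p): return cv2.cvtColor(p,cv2.COLOR_RGB2HSV)
def mask(p,c):
    h,s,v=[a.astype(int) for a in cv2.split(hsv(p))]
    return {"red":((h<6)|(h>172))&(s>170)&(v>90),"blue":(h>100)&(h<125)&(s>130)&(v>60),
      "yellow":(h>24)&(h<34)&(s>150)&(v>120),"brass":(h>15)&(h<24)&(s>120)&(v>150),
      "dark":(v<95)&(s<60),"white":(v>150)&(s<40)}[c].astype(np.uint8)
def blobs(p,c,roi=(0,0,560,420),amin=30):
    x0,y0,x1,y1=roi; k=np.zeros((420,560),np.uint8); k[y0:y1,x0:x1]=mask(p,c)[y0:y1,x0:x1]
    cs,_=cv2.findContours(k,cv2.RETR_EXTERNAL,cv2.CHAIN_APPROX_NONE)
    return sorted([q for q in cs if cv2.contourArea(q)>amin],key=cv2.contourArea,reverse=True)
def rect(m,c,z,fish=False):
    "min area rectangle of the contour cast on the plane z: centre, long, short, long side's angle"
    w=cast(m,c.reshape(-1,2),z,fish).astype(np.float32)
    (cx,cy),(a,b),t=cv2.minAreaRect(w)
    if a<b: a,b,t=b,a,t+90
    return [round(float(q),1) for q in (cx,cy,a,b,(t+90)%180-90)]
E
python3 - <<'E'
from h import *
p,m=shot("top")
cv2.imwrite("pics/crop1.png",cv2.cvtColor(cv2.resize(p[145:275,100:300],None,fx=4,fy=4,interpolation=cv2.INTER_CUBIC),cv2.COLOR_RGB2BGR))
mat=(105,150,290,270); pl=(330,175,430,260)
for c,roi,z in (("red",mat,33),("blue",mat,33),("yellow",mat,33),("brass",mat,33),("white",mat,18),("red",pl,23),("blue",pl,23),("dark",pl,20)):
    for q in blobs(p,c,roi,20)[:4]:
        print(c,q.reshape(-1,2).mean(0).round(),cv2.contourArea(q),rect(m,q,z))
E
```

```text
red [133. 206.] 145.0 [531.8, 412.7, 78.3, 13.9, 88.6]
red [267. 232.] 136.5 [475.4, 89.8, 38.7, 23.2, -80.5]
red [134. 193.] 118.5 [563.0, 411.7, 78.8, 13.6, 85.8]
red [185. 179.] 83.5 [600.4, 290.5, 51.3, 12.6, -8.0]
blue [259. 177.] 144.0 [607.9, 112.0, 39.8, 24.9, -80.5]
blue [184. 240.] 82.0 [453.1, 285.1, 49.9, 11.5, 16.7]
blue [175. 242.] 46.0 [446.8, 308.5, 50.5, 7.5, 16.0]
yellow [217. 240.] 221.0 [455.3, 207.4, 40.4, 38.1, 2.1]
brass [185. 206.] 136.0 [533.6, 287.4, 34.0, 29.0, -88.6]
white [263. 204.] 715.5 [544.4, 99.0, 107.2, 46.4, 9.2]
white [132. 198.] 126.5 [550.8, 421.4, 69.9, 13.7, 88.7]
white [218. 209.] 108.5 [529.8, 209.8, 31.3, 27.4, 46.7]
white [179. 241.] 70.0 [450.8, 300.8, 50.6, 10.5, 16.7]
red [404. 229.] 377.5 [492.1, -237.2, 57.9, 38.0, -0.2]
blue [354. 227.] 395.0 [492.8, -117.2, 59.9, 40.5, 0.2]
dark [337. 215.] 31.0 [522.5, -78.5, 164.4, 3.5, -0.3]
```

View pics/crop1.png

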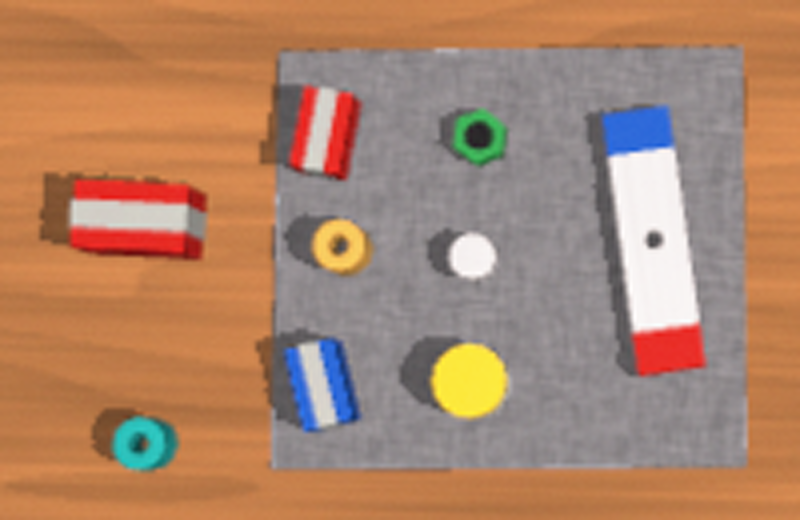

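The crop confirms the choices. The short red block is at crop (324,132), the 80 mm one at (138,220) is a distractor, brass bush (340,246), tin (468,380), bar hole (654,240) with its red end nearest the robot. I'll move over the mat and turn to a yaw of about 0, which keeps joint 6 in range for the bar.

Request:
arm_command --targets '[[[0.043,-0.0425,0,0,0,-0.18,1],[0.043,-0.0425,0,0,0,-0.18,1],[0.043,-0.0425,0,0,0,-0.18,1],[0.043,-0.0425,0,0,0,-0.18,1],[0.043,-0.0425,0,0,0,-0.18,1],[0.043,-0.0425,0,0,0,-0.18,1],[0.043,-0.0425,0,0,0,-0.18,1],[0.043,-0.0425,0,0,0,-0.18,1],[0.046,-0.044,0,0,0,-0.18,1],[0,0,0,0,0,-0.18,1]]]' --force 40

```text
time: 1.45
tool_pos: [531.1, 196.5, 191.4]
tcp_rot: [180.0, 0.1, 62.8]
ft_force: [-0.0, 1.5, 0.5]
finger_gap: 85.3
grip_force: 0.0
```

Request:
arm_command --targets '[[[0,0,0,0,0,-0.18,0.3],[0,0,0,0,0,-0.18,0.3],[0,0,0,0,0,-0.18,0.3],[0,0,0,0,0,-0.18,0.3],[0,0,0,0,0,-0.18,0.3],[0,0,0,0,0,-0.18,0.3],[0,0,0,0,0,-0.027,0.3],[0,0,0,0,0,0,0.3],[0,0,0,0,0,0,0.3]]]'

```text
time: 2.58
tool_pos: [528.7, 200.3, 191.9]
tcp_rot: [180.0, 0.0, 0.1]
ft_force: [0.2, 0.0, 0.1]
finger_gap: 55.5
grip_force: 0.0
```

Run:
```python
from h import *
s=status.sense(); print(s["time"],s["tool_pos"],s["tcp_rot"],s["finger_gap"],s["joint_pos"].round(1))
p,m=shot("wrist","w1"); print(m["xyz"])
for c,z in (("red",33),("blue",33),("yellow",33),("brass",33),("white",33)):
    for q in blobs(p,c,amin=60)[:6]:
        print(c,q.reshape(-1,2).mean(0).round(),cv2.contourArea(q),rect(m,q,z,True))
```

```text
2.575 [528.70716521 200.33019729 191.93733527] [1.79998006e+02 5.09390376e-03 1.23575771e-01] 55.50403355834579 [ 15.6   2.1  90.9  -0.   87.  105.4]
[608.13449472 200.94324655 374.7449012 ]
red [102. 158.] 524.5 [562.9, 409.9, 88.5, 13.6, 88.7]
red [371. 224.] 410.5 [481.5, 95.0, 35.8, 20.2, -80.7]
red [105. 184.] 392.5 [531.4, 410.4, 88.0, 14.0, -87.0]
red [194. 117.] 285.0 [602.2, 290.9, 46.7, 9.7, -8.3]
red [174. 115.] 172.5 [605.9, 314.0, 47.1, 6.1, -8.1]
red [557. 215.] 133.0 [491.8, -210.0, 57.2, 19.6, 20.2]
blue [ 19. 159.] 6097.5 [579.9, 550.9, 354.1, 133.9, -10.4]
blue [509. 213.] 728.0 [495.5, -108.7, 56.8, 37.8, 0.1]
blue [359. 110.] 683.0 [609.8, 116.4, 38.6, 22.8, -80.5]
blue [205. 244.] 245.5 [455.6, 286.3, 46.2, 11.7, 14.6]
blue [188. 251.] 125.0 [447.3, 308.4, 48.0, 5.7, 17.1]
brass [273. 246.] 990.0 [454.8, 208.1, 43.0, 42.7, 0.2]
brass [199. 179.] 551.5 [534.3, 288.7, 30.4, 30.4, 59.6]
white [366. 167.] 3055.0 [546.2, 104.6, 103.4, 39.8, 9.4]
white [ 97. 172.] 494.5 [546.0, 419.9, 70.5, 14.4, 88.6]
white [271. 181.] 452.0 [531.3, 209.4, 26.5, 25.9, 0.0]
white [183. 116.] 337.0 [603.4, 303.4, 49.2, 9.7, -7.9]
white [196. 248.] 272.5 [449.7, 298.0, 47.9, 11.4, 16.8]
```

View pics/w1.png

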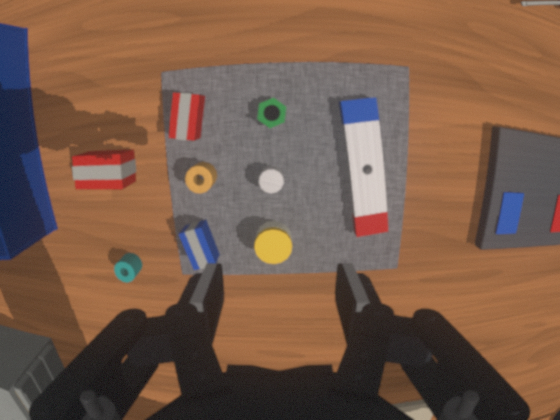

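The wrist view shows the red block at (187,116), blue (197,247), bush (199,179), tin (273,246) and bar hole (367,169). It agrees with the top view within about 4 mm. I'll pick the red block first, at (603,303) with yaw -8°.

Request:
arm_command --targets '[[[0.037,0.052,-0.02,0,0,-0.07,0.3],[0.037,0.0515,-0.04,0,0,-0.07,0.3],[0,0,-0.05,0,0,0,0.3],[0,0,-0.04,0,0,0,0.3],[0,0,-0.02,0,0,0,0.3],[0,0,-0.01,0,0,0,0.3],[0,0,-0.006,0,0,0,0.3],[0,0,0,0,0,0,0.3]]]'

```text
time: 3.62
tool_pos: [595.0, 292.1, 15.3]
tcp_rot: [-179.9, -0.1, -8.0]
ft_force: [-0.2, 1.0, -0.2]
finger_gap: 55.5
grip_force: 0.0
```

Request:
arm_command --targets '[[[0,0,0,0,0,0,-0.6],[0,0,0,0,0,0,-0.6],[0,0,0,0,0,0,-0.6],[0,0,0,0,0,0,-0.6]]]'

```text
time: 4.12
tool_pos: [594.2, 291.9, 14.1]
tcp_rot: [-180.0, -0.0, -8.0]
ft_force: [-0.4, 0.8, -0.4]
finger_gap: 17.4
grip_force: 0.0
```

Run:
```python
from h import *
s=status.sense(); print(s["time"],s["tool_pos"],s["tcp_rot"],s["finger_gap"],s["grip_force"],s["ft_force"])
shot("wrist","w2")
```

```text
4.125 [594.21419391 291.90877475  14.09879075] [-1.79995415e+02 -1.03990744e-02 -8.03035532e+00] 17.373031930542247 0.0 [-0.39554771  0.78083482 -0.39942739]
```

View pics/w2.png

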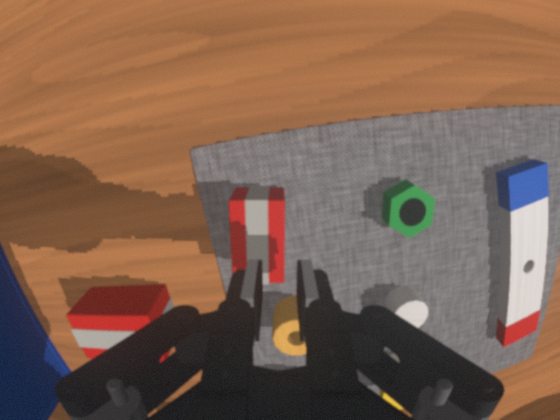

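The fingers shut to 17 mm without holding anything. The block, at (258,235), sits just beyond the fingertips, which are at about (258–305,270). My rows were over the 62.5 mm cap, so the tool came up short. I'll re-measure from here.

Run:
```python
from h import *
ps=[]
for i in range(3):
    s=status.sense(); ps.append(s["tool_pos"])
    p,m=shot("wrist")
print(np.round(ps,1),m["xyz"],m["attitude"])
for c,z in (("red",33),("white",33),("brass",33)):
    for q in blobs(p,c,amin=60)[:6]:
        print(c,q.reshape(-1,2).mean(0).round(),q.reshape(-1,2).min(0),q.reshape(-1,2).max(0),rect(m,q,z,True),rect(m,q,3,True))
# project TCP into the wrist image
R=Ro.from_euler("xyz",m["attitude"],degrees=True).as_matrix()
f=210/np.tan(np.radians(m["vertical_fov"]/2))
for P in ([*ps[-1]],[594,292,33],[603.4,303.4,33]):
    d=R.T@(np.array(P)-m["xyz"]); t=np.arctan2(np.hypot(*d[:2]),d[2]); print(np.array([m["cx"],m["cy"]])+f*t*d[:2]/np.hypot(*d[:2]))
```

```text
[[594.2 291.9  14. ]
 [594.1 291.8  13.9]
 [594.1 291.9  13.9]] [672.75961353 281.08322462 196.72187406] [ 1.61827275e+02 -2.31058615e-02 -9.80380718e+01]
red [117. 307.] [ 67 285] [168 330] [567.0, 410.5, 92.2, 35.4, 88.7] [547.7, 434.2, 109.1, 41.9, 88.7]
red [277. 242.] [269 201] [283 281] [602.2, 292.8, 48.1, 7.5, -8.6] [589.3, 295.0, 57.0, 8.8, -8.6]
red [520. 329.] [504 313] [537 344] [491.7, 105.6, 35.7, 19.6, -81.1] [458.5, 73.4, 42.3, 23.2, -81.1]
red [237. 213.] [229 200] [243 225] [622.6, 311.2, 14.1, 7.3, -7.5] [613.4, 316.7, 16.7, 8.6, -7.5]
red [237. 250.] [232 231] [244 271] [600.0, 314.4, 24.7, 6.6, -6.6] [586.7, 320.5, 29.2, 7.8, -6.6]
red [ 93. 352.] [ 83 349] [104 358] [525.2, 446.2, 22.6, 9.5, -86.7] [498.2, 476.5, 26.7, 11.2, -86.7]
white [527. 260.] [506 197] [548 325] [553.8, 114.7, 99.0, 39.3, 9.7] [531.9, 84.2, 117.1, 46.5, 9.7]
white [100. 337.] [ 72 330] [131 347] [540.3, 430.7, 55.7, 15.8, 88.7] [516.0, 458.1, 65.9, 18.7, 88.7]
white [256. 217.] [246 200] [266 234] [618.5, 301.2, 19.3, 10.8, -8.8] [608.6, 304.9, 22.9, 12.8, -8.8]
white [414. 312.] [396 300] [428 327] [539.4, 209.8, 25.9, 17.2, 45.9] [515.0, 196.8, 30.7, 20.3, 45.9]
brass [290. 339.] [273 320] [305 354] [533.1, 295.0, 30.8, 19.1, 6.8] [507.6, 297.5, 36.4, 22.6, 6.8]
brass [392. 402.] [383 393] [402 409] [445.5, 219.8, 34.1, 4.3, 33.8] [403.8, 208.6, 40.3, 5.1, 33.8]
[279.52109526 242.49021096]
[279.38360901 256.26769444]
[256.46447972 243.59625455]
```

Run:
```python
import cv2
a=cv2.imread("pics/w2.png")[170:370,180:400]; b=cv2.imread("pics/w1.png")[220:420,150:400]
a=cv2.resize(a,(400,364),interpolation=cv2.INTER_CUBIC); b=cv2.resize(b,(400,364),interpolation=cv2.INTER_CUBIC)
cv2.imwrite("pics/c2.png",cv2.convertScaleAbs(cv2.hconcat([a,b]),alpha=1.6,beta=20))
```

```text
(no output)
```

View pics/c2.png

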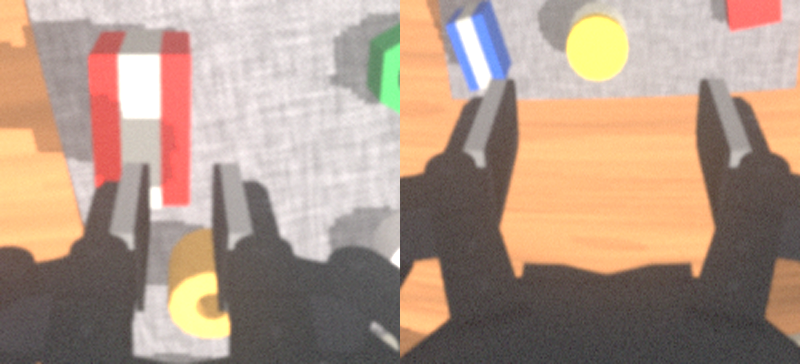

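The crop shows the left finger above the block's stripe, with its tip at (258,260). The tips are therefore well above the reported TCP of z = 14. I'll check tip height from the scene camera before going lower.

Run:
```python
from h import *
p,m=shot("scene","s2")
R=Ro.from_euler("xyz",m["attitude"],degrees=True).as_matrix(); f=210/np.tan(np.radians(m["vertical_fov"]/2))
for z in (3,14,33,56,80):
    d=R.T@(np.array([594.2,291.9,z])-m["xyz"]); print(z,(np.array([m["cx"],m["cy"]])+f*d[:2]/d[2]).round(1))
c=p[200:350,280:460]; cv2.imwrite("pics/c3.png",cv2.cvtColor(cv2.convertScaleAbs(cv2.resize(c,None,fx=4,fy=4,interpolation=cv2.INTER_CUBIC),alpha=1.4,beta=15),cv2.COLOR_RGB2BGR))
```

```text
3 [347.3 300.4]
14 [347.8 296.7]
33 [348.7 290. ]
56 [349.8 281.7]
80 [351.  272.5]
```

View pics/c3.png

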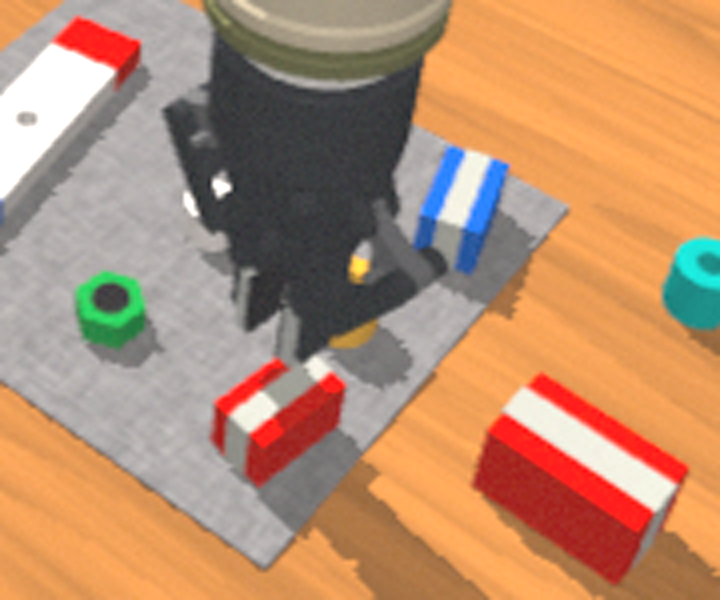

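The scene crop shows the tips at crop (250,325) and (297,358), scene px about (348,285). Both views put the real tips about 42 mm above the reported TCP. I'll open, centre on the block and descend in guarded steps.

Request:
arm_command --targets '[[[0.009,0.0115,0,0,0,0,0.3],[0,0,0,0,0,0,0.3],[0,0,0,0,0,0,0.3],[0,0,-0.01,0,0,0,0.3],[0,0,-0.01,0,0,0,0.3],[0,0,-0.01,0,0,0,0.3],[0,0,0,0,0,0,0.3]]]'

```text
time: 5.25
tool_pos: [601.8, 302.8, -18.0]
tcp_rot: [179.9, 0.1, -8.0]
ft_force: [-0.7, 0.5, -0.4]
finger_gap: 55.7
grip_force: 0.0
```

Run:
```python
from h import *
s=status.sense(); print(s["time"],s["tool_pos"],s["finger_gap"],s["ft_force"])
w,_=shot("wrist"); p,m=shot("scene")
c=cv2.resize(p[220:340,300:420],(400,400),interpolation=cv2.INTER_CUBIC); d=cv2.resize(w[150:350,180:380],(400,400),interpolation=cv2.INTER_CUBIC)
cv2.imwrite("pics/c4.png",cv2.cvtColor(cv2.convertScaleAbs(cv2.hconcat([c,d]),alpha=1.4,beta=15),cv2.COLOR_RGB2BGR))
```

```text
5.25 [601.81176481 302.7526475  -17.98029622] 55.651691529487856 [-0.69289284  0.51939845 -0.36192809]
```

View pics/c4.png

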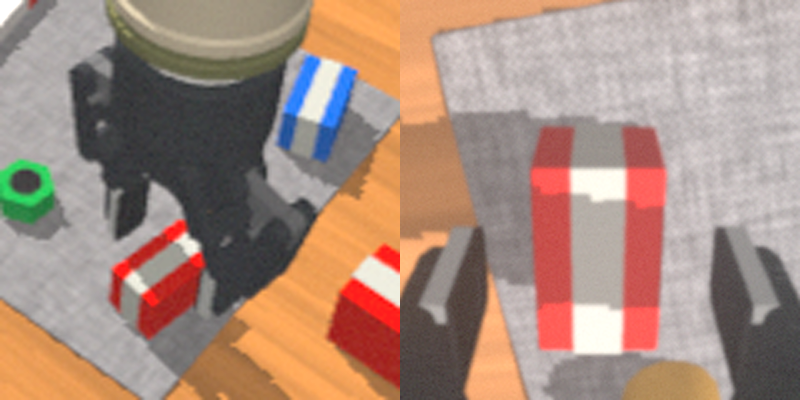

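The fingers straddle the block evenly: finger midline and block midline are both at crop column about 198, with no contact force. I'll go down the last 18 mm and grip.

Request:
arm_command --targets '[[[0.001,0,-0.006,0,0,0,0.3],[0,0,-0.006,0,0,0,0.3],[0,0,-0.004,0,0,0,0.3],[0,0,0,0,0,0,0.3]]]'

```text
time: 5.85
tool_pos: [603.6, 303.2, -32.8]
tcp_rot: [180.0, 0.1, -8.0]
ft_force: [-0.6, -0.3, 0.6]
finger_gap: 55.8
grip_force: 0.0
```

Request:
arm_command --targets '[[[0,0,0,0,0,0,-0.6],[0,0,0,0,0,0,-0.6],[0,0,0,0,0,0,-0.6],[0,0,0,0,0,0,-0.6]]]'

```text
time: 6.35
tool_pos: [604.5, 303.5, -31.6]
tcp_rot: [-180.0, -0.0, -8.0]
ft_force: [-0.8, -0.1, 3.2]
finger_gap: 29.1
grip_force: 41.6
```

Request:
arm_command --targets '[[[0,0,0.05,0,0,0,-0.6],[0,0,0.05,0,0,0,-0.6],[0,0,0,0,0,0,-0.6]]]'

```text
time: 6.72
tool_pos: [607.8, 305.0, 73.9]
tcp_rot: [-179.7, -0.5, -8.0]
ft_force: [0.9, -0.1, -1.5]
finger_gap: 29.0
grip_force: 41.2
```

Run:
```python
from h import *
w,_=shot("wrist"); p,m=shot("scene")
c=cv2.resize(p[180:300,290:410],(400,400),interpolation=cv2.INTER_CUBIC); d=cv2.resize(w[150:350,180:380],(400,400),interpolation=cv2.INTER_CUBIC)
cv2.imwrite("pics/c5.png",cv2.cvtColor(cv2.convertScaleAbs(cv2.hconcat([c,d]),alpha=1.4,beta=15),cv2.COLOR_RGB2BGR))
```

```text
(no output)
```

View pics/c5.png

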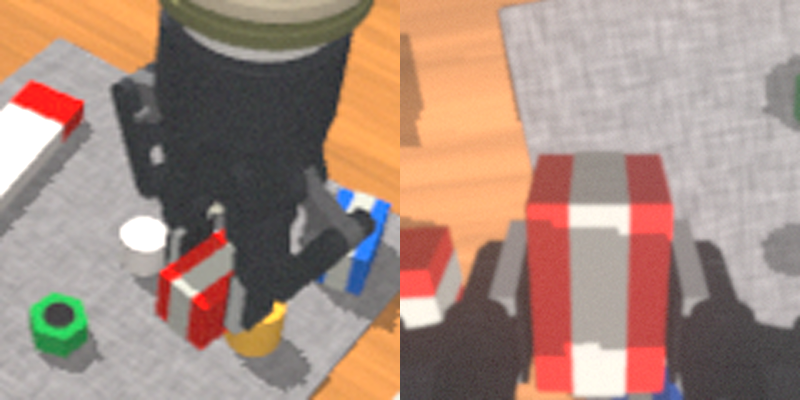

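The red block is held squarely, with a gap of 29 mm and a grip of 41 N. Its underside is at reported z + 35. I'll carry it over to the red pad at (492,-237).

Request:
arm_command --targets '[[[-0.011,-0.054,0,0,0,0.014,-0.6],[-0.011,-0.054,0,0,0,0.014,-0.6],[-0.011,-0.054,0,0,0,0.014,-0.6],[-0.011,-0.054,0,0,0,0.014,-0.6],[-0.011,-0.054,0,0,0,0.014,-0.6],[-0.011,-0.054,0,0,0,0.014,-0.6],[-0.011,-0.054,0,0,0,0.014,-0.6],[-0.011,-0.054,0,0,0,0.014,-0.6],[-0.011,-0.054,0,0,0,0.014,-0.6],[-0.011,-0.054,0,0,0,0.014,-0.6]]]'

```text
time: 8.07
tool_pos: [491.6, -237.1, 64.9]
tcp_rot: [-179.8, 0.2, 0.0]
ft_force: [1.2, -0.1, -3.8]
finger_gap: 29.5
grip_force: 41.3
```

Request:
arm_command --targets '[[[0,0,-0.03,0,0,0,-0.6],[0,0,0,0,0,0,-0.6],[0,0,0,0,0,0,-0.6],[0,0,0,0,0,0,-0.6]]]'

```text
time: 8.57
tool_pos: [494.8, -236.1, 38.7]
tcp_rot: [180.0, -0.0, 0.1]
ft_force: [0.0, -0.0, -3.1]
finger_gap: 29.3
grip_force: 41.5
```

```bash
cat >> h.py <<'E'
def look(zt,cols,fish="wrist",amin=60):
    s=status.sense(); print(round(s["time"],2),s["tool_pos"].round(1),s["tcp_rot"].round(1),round(s["finger_gap"],1),s["grip_force"].round(1))
    p,m=shot(fish)
    for c,z in cols:
        for q in blobs(p,c,amin=amin)[:5]: print(c,q.reshape(-1,2).mean(0).round(),rect(m,q,z,fish=="wrist"))
    return p,m,s
E
python3 - <<'E'
from h import *
p,m,s=look(0,[("red",38+65),("white",38+65),("red",23),("blue",23)])
cv2.imwrite("pics/w6.png",cv2.cvtColor(p,cv2.COLOR_RGB2BGR))
E
```

```text
Traceback (most recent call last):
  File "h.py", line 34, in look
    s=status.sense(); print(round(s["time"],2),s["tool_pos"].round(1),s["tcp_rot"].round(1),round(s["finger_gap"],1),s["grip_force"].round(1))
                                                                                                                     ^^^^^^^^^^^^^^^^^^^^^
AttributeError: 'float' object has no attribute 'round'
```

```bash
sed -i 's/s\["grip_force"\].round(1)/round(s["grip_force"],1)/' h.py
python3 - <<'E'
from h import *
p,m,s=look(0,[("red",38.7+65),("white",38.7+65),("red",23),("blue",23)])
cv2.imwrite("pics/w6.png",cv2.cvtColor(p,cv2.COLOR_RGB2BGR))
E
```

```text
8.57 [ 494.8 -236.1   38.7] [ 1.8e+02 -0.0e+00  1.0e-01] 29.3 41.5
red [283. 217.] [534.3, -236.4, 23.7, 17.2, 88.0]
red [304. 297.] [494.9, -246.3, 50.6, 8.2, 0.8]
red [254. 295.] [495.3, -225.1, 51.4, 8.0, -0.5]
white [278. 331.] [478.2, -235.7, 19.4, 11.0, 1.2]
white [511. 415.] [367.0, -421.4, 17.2, 13.4, 67.3]
red [283. 217.] [507.0, -237.0, 40.0, 28.9, 88.0]
red [304. 297.] [440.6, -253.7, 85.2, 13.8, 0.8]
red [254. 295.] [441.4, -218.0, 86.6, 13.4, -0.5]
blue [117. 233.] [492.1, -117.8, 59.6, 40.2, -0.2]
```

View pics/w6.png

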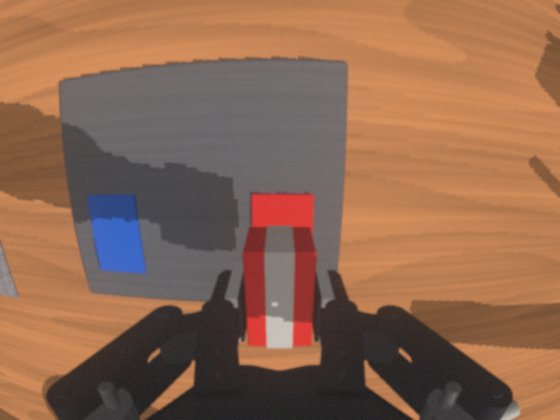

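The view shows the held block with its top at (280,290), over the red pad at (283,215). The block is about 3 mm too far in x. I'll correct that and lower it.

Request:
arm_command --targets '[[[-0.003,-0.0015,-0.02,0,0,0,-0.6],[0,0,-0.02,0,0,0,-0.6],[0,0,-0.006,0,0,0,-0.6],[0,0,-0.003,0,0,0,-0.6],[0,0,0,0,0,0,-0.6],[0,0,0,0,0,0,-0.6]]]'

```text
time: 9.38
tool_pos: [491.8, -238.5, -10.2]
tcp_rot: [180.0, -0.1, -0.0]
ft_force: [0.4, -0.3, -3.5]
finger_gap: 29.2
grip_force: 41.5
```

Request:
arm_command --targets '[[[0,0,-0.002,0,0,0,-0.6],[0,0,0,0,0,0,-0.6]]]'

```text
time: 9.62
tool_pos: [491.9, -238.6, -11.7]
tcp_rot: [180.0, -0.1, -0.0]
ft_force: [-1.6, 1.7, 5.5]
finger_gap: 29.5
grip_force: 42.7
```

Request:
arm_command --targets '[[[0,0,0,0,0,0,0.2],[0,0,0,0,0,0,0.2],[0,0,0,0,0,0,0.2],[0,0,0.04,0,0,0,0.2],[0,0,0.06,0,0,0,0.2]]]'

```text
time: 10.25
tool_pos: [489.1, -237.0, 85.6]
tcp_rot: [-179.8, 0.3, -0.0]
ft_force: [1.5, -0.0, 1.2]
finger_gap: 51.2
grip_force: 0.0
```

Run:
```python
from h import *
look(0,[("red",53),("red",23)])
look(0,[("white",53)],"top",20)
```

```text
10.25 [ 489.1 -237.    85.6] [-179.8    0.3   -0. ] 51.2 0.0
red [288. 197.] [497.0, -238.3, 60.1, 32.6, 1.2]
red [264. 219.] [491.9, -225.8, 49.5, 10.1, -0.5]
red [  3. 217.] [492.9, 25.2, 19.6, 19.4, -78.0]
red [288. 197.] [486.9, -238.4, 68.5, 37.2, 1.2]
red [264. 219.] [481.1, -224.2, 56.4, 11.5, -0.5]
red [  3. 217.] [482.3, 61.8, 22.3, 22.1, -78.0]
10.3 [ 494.7 -240.2   96.7] [179.7  -0.4  -0. ] 51.1 0.0
white [223.  26.] [978.5, 217.0, 1101.5, 60.9, -89.9]
white [259. 231.] [499.2, 129.7, 185.3, 169.5, 1.5]
white [ 26. 178.] [593.0, 664.8, 118.5, 60.0, 10.3]
white [264. 163.] [629.7, 107.0, 114.1, 45.7, -88.8]
white [ 38. 400.] [82.7, 605.5, 88.3, 85.0, -1.1]
```

The red block is down at (492,-236.5), within a millimetre of its pad. Next is the blue block.

Request:
arm_command --targets '[[[-0.0042,0.0535,0,0,0,0.029,0.3],[-0.0042,0.0535,0,0,0,0.029,0.3],[-0.0042,0.0535,0,0,0,0.029,0.3],[-0.0042,0.0535,0,0,0,0.029,0.3],[-0.0042,0.0535,0,0,0,0.029,0.3],[-0.0042,0.0535,0,0,0,0.029,0.3],[-0.0042,0.0535,0,0,0,0.029,0.3],[-0.0042,0.0535,0,0,0,0.029,0.3],[-0.0042,0.0535,0,0,0,0.029,0.3],[-0.0042,0.0535,0,0,0,0.029,0.3]]]'

```text
time: 11.6
tool_pos: [449.0, 298.8, 87.1]
tcp_rot: [-180.0, -0.1, 16.7]
ft_force: [0.4, 0.6, 0.2]
finger_gap: 55.6
grip_force: 0.0
```

Request:
arm_command --targets '[[[0,0,0,0,0,0,0.3],[0,0,0,0,0,0,0.3],[0,0,0,0,0,0,0.3]]]'

```text
time: 11.98
tool_pos: [449.4, 295.7, 86.8]
tcp_rot: [180.0, 0.0, 16.5]
ft_force: [0.9, -0.0, 1.1]
finger_gap: 55.6
grip_force: 0.0
```

Run:
```python
from h import *
p,m,s=look(0,[("blue",33),("white",33),("brass",33)])
```

```text
11.97 [449.4 295.7  86.8] [180.    0.   16.5] 55.6 0.0
blue [31. 81.] [528.4, 549.1, 141.0, 96.7, 17.3]
blue [518. 105.] [605.1, 124.5, 37.5, 22.9, -80.3]
blue [291. 211.] [453.7, 287.6, 49.3, 7.0, 17.0]
blue [264. 211.] [447.6, 308.2, 49.3, 7.0, 15.9]
white [506. 173.] [542.4, 112.8, 101.9, 39.8, 9.5]
white [162.  49.] [548.6, 417.9, 72.4, 15.7, 88.5]
white [278. 213.] [449.4, 297.6, 50.3, 11.6, 16.8]
white [412. 149.] [529.7, 213.1, 25.9, 25.9, 20.2]
brass [384. 237.] [454.5, 208.0, 43.3, 42.7, -73.5]
brass [321. 110.] [533.7, 289.3, 30.1, 29.9, 17.7]
```

Request:
arm_command --targets '[[[0.001,0.002,-0.03,0,0,0.004,0.3],[0,0,-0.03,0,0,0,0.3],[0,0,-0.03,0,0,0,0.3],[0,0,-0.015,0,0,0,0.3],[0,0,-0.01,0,0,0,0.3],[0,0,-0.003,0,0,0,0.3],[0,0,0,0,0,0,0.3],[0,0,0,0,0,0,-0.6],[0,0,0,0,0,0,-0.6],[0,0,0,0,0,0,-0.6]]]'

```text
time: 13.28
tool_pos: [451.0, 299.2, -30.0]
tcp_rot: [-180.0, -0.1, 16.8]
ft_force: [-1.1, -1.4, 5.8]
finger_gap: 29.5
grip_force: 41.5
```

Request:
arm_command --targets '[[[0,0,0,0,0,0,-0.6],[0,0,0.05,0,0,0,-0.6],[0,0,0.05,0,0,0,-0.6],[0,0,0,0,0,0,-0.6]]]'

```text
time: 13.78
tool_pos: [453.3, 300.8, 73.8]
tcp_rot: [-179.9, -0.5, 16.8]
ft_force: [-0.2, 0.1, -3.2]
finger_gap: 29.2
grip_force: 41.3
```

Request:
arm_command --targets '[[[0.005,-0.052,0,0,0,-0.0366,-0.6],[0.005,-0.052,0,0,0,-0.0366,-0.6],[0.005,-0.052,0,0,0,-0.0366,-0.6],[0.005,-0.052,0,0,0,-0.0366,-0.6],[0.005,-0.052,0,0,0,-0.0366,-0.6],[0.005,-0.052,0,0,0,-0.0366,-0.6],[0.005,-0.052,0,0,0,-0.0366,-0.6],[0.005,-0.052,0,0,0,-0.0366,-0.6],[0,0,-0.03,0,0,0,-0.6],[0,0,0,0,0,0,-0.6]]]'

```text
time: 15.02
tool_pos: [486.2, -116.3, 34.7]
tcp_rot: [-179.8, 0.5, -0.0]
ft_force: [-0.6, -0.3, -4.5]
finger_gap: 29.4
grip_force: 41.6
```

Request:
arm_command --targets '[[[0,0,0,0,0,0,-0.6],[0,0,0,0,0,0,-0.6]]]'

```text
time: 15.28
tool_pos: [490.8, -116.6, 39.8]
tcp_rot: [180.0, -0.1, 0.1]
ft_force: [-0.7, 0.4, -4.2]
finger_gap: 29.3
grip_force: 41.6
```

Run:
```python
from h import *
z=status.sense()["tool_pos"][2]
p,m,s=look(0,[("blue",z+65),("white",z+65),("red",53)])
```

```text
15.28 [ 490.8 -116.6   39.8] [ 1.8e+02 -1.0e-01  1.0e-01] 29.3 41.6
blue [280. 267.] [504.3, -116.3, 75.0, 29.4, 0.3]
blue [12. 83.] [594.2, 6.2, 19.3, 14.9, -87.0]
white [ 19. 168.] [554.7, 9.0, 62.5, 38.8, 9.3]
white [468. 246.] [514.8, -201.7, 35.9, 8.2, -0.5]
white [ 68. 247.] [510.9, -15.7, 49.2, 22.4, -36.0]
white [278. 330.] [475.3, -116.2, 19.1, 12.2, 0.1]
white [ 82. 295.] [488.9, -16.7, 28.6, 13.7, -83.2]
red [ 39. 241.] [492.6, 53.6, 34.3, 19.4, -79.7]
red [454. 245.] [491.6, -227.5, 49.4, 8.3, -0.2]
red [436. 217.] [503.7, -219.1, 49.6, 32.5, -0.3]
red [481. 244.] [491.7, -249.9, 49.3, 6.4, 0.2]
```

Request:
arm_command --targets '[[[0,-0.0015,-0.02,0,0,0,-0.6],[0,0,-0.02,0,0,0,-0.6],[0,0,-0.006,0,0,0,-0.6],[0,0,-0.002,0,0,0,-0.6],[0,0,0,0,0,0,-0.6],[0,0,0,0,0,0,-0.6]]]'

```text
time: 16.08
tool_pos: [490.9, -118.8, -8.2]
tcp_rot: [180.0, -0.1, 0.1]
ft_force: [-0.3, 0.2, -3.5]
finger_gap: 29.0
grip_force: 41.6
```

Request:
arm_command --targets '[[[0,0.0005,-0.002,0,0,0,-0.6],[0,0,-0.001,0,0,0,-0.6],[0,0,0,0,0,0,-0.6]]]'

```text
time: 16.45
tool_pos: [490.9, -118.5, -10.0]
tcp_rot: [180.0, -0.1, 0.1]
ft_force: [-7.4, 1.9, 14.0]
finger_gap: 29.1
grip_force: 44.0
```

Request:
arm_command --targets '[[[0,0,0,0,0,0,0.2],[0,0,0,0,0,0,0.2],[0,0,0,0,0,0,0.2],[0,0,0.04,0,0,0,0.2],[0,0,0.06,0,0,0,0.5],[0.013,0.054,0,0,0,0.041,0.5],[0.013,0.054,0,0,0,0.041,0.5],[0.013,0.054,0,0,0,0.041,0.5],[0.014,0.056,0,0,0,0.041,0.5],[0,0,0,0,0,0,0.5]]]'

```text
time: 17.7
tool_pos: [543.4, 103.8, 87.9]
tcp_rot: [-179.9, -0.0, 9.8]
ft_force: [0.0, -0.7, 0.1]
finger_gap: 64.0
grip_force: 0.0
```

Request:
arm_command --targets '[[[0,0,0,0,0,0,0.5],[0,0,0,0,0,0,0.5]]]'

```text
time: 17.95
tool_pos: [542.9, 98.7, 87.7]
tcp_rot: [180.0, 0.0, 9.4]
ft_force: [-0.4, 0.2, 0.1]
finger_gap: 63.9
grip_force: 0.0
```

Run:
```python
from h import *
p,m,s=look(0,[("blue",18),("white",18),("red",18),("blue",53)])
cv2.imwrite("pics/w7.png",cv2.cvtColor(p,cv2.COLOR_RGB2BGR))
```

```text
17.95 [542.9  98.7  87.7] [180.    0.    9.4] 63.9 0.0
blue [276. 124.] [609.8, 112.4, 39.8, 24.5, -79.4]
blue [477. 292.] [479.9, -125.0, 80.1, 45.7, -0.2]
blue [500. 306.] [468.5, -169.3, 57.5, 6.7, -0.2]
white [277. 203.] [543.3, 100.8, 106.9, 41.2, 9.4]
white [146. 205.] [527.1, 212.6, 28.0, 27.9, -37.6]
white [493. 306.] [468.1, -156.8, 56.7, 13.6, 0.3]
red [277. 279.] [475.8, 89.9, 37.8, 21.9, -80.6]
red [  7. 147.] [562.4, 379.4, 30.7, 16.8, -87.0]
red [  9. 177.] [531.8, 381.2, 35.5, 8.5, -72.2]
red [553. 310.] [464.6, -281.8, 42.4, 12.4, -0.2]
blue [276. 124.] [611.4, 112.4, 34.3, 21.1, -79.4]
blue [477. 292.] [499.5, -92.1, 69.0, 39.4, -0.2]
blue [500. 306.] [489.7, -130.2, 49.5, 5.8, -0.2]
```

View pics/w7.png

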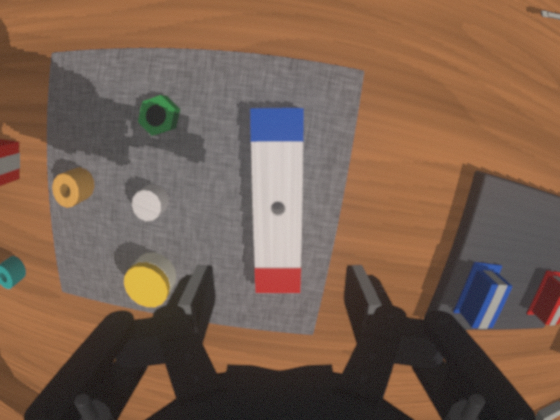

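The view shows the bar with its hole at (278,208), blue end up at (276,124) and red end at (277,279), centred between the fingers. The blue block stands on its pad at (485,295). Descending to grip the bar.

Request:
arm_command --targets '[[[0,0.002,-0.03,0,0,0,0.5],[0,0,-0.03,0,0,0,0.5],[0,0,-0.03,0,0,0,0.5],[0,0,-0.015,0,0,0,0.5],[0,0,-0.01,0,0,0,0.5],[0,0,-0.003,0,0,0,0.5],[0,0,0,0,0,0,0.5],[0,0,0,0,0,0,-0.4],[0,0,0,0,0,0,-0.4],[0,0,0,0,0,0,-0.4]]]' --force 60

```text
time: 19.25
tool_pos: [544.3, 102.0, -28.7]
tcp_rot: [180.0, -0.1, 9.5]
ft_force: [-0.8, -0.8, 6.0]
finger_gap: 37.8
grip_force: 60.9
```

Request:
arm_command --targets '[[[0,0,0,0,0,0,-0.4],[0,0,0.03,0,0,0,-0.4],[0,0,0.05,0,0,0,-0.4],[0,0,0.05,0,0,0,-0.4],[0,0,0,0,0,0,-0.4],[0,0,0,0,0,0,-0.4]]]'

```text
time: 20.0
tool_pos: [542.7, 101.9, 99.3]
tcp_rot: [-180.0, 0.0, 9.5]
ft_force: [0.2, 0.7, -1.7]
finger_gap: 37.4
grip_force: 61.1
```

Run:
```python
from h import *
z=status.sense()["tool_pos"][2]
p,m,s=look(0,[("blue",z+49),("white",z+49),("red",z+49)])
```

```text
20.0 [542.7 101.9  99.3] [-180.     0.     9.5] 37.4 61.1
blue [279. 140.] [608.3, 113.4, 39.6, 24.8, -80.4]
blue [471. 277.] [554.7, -4.9, 30.6, 20.1, -0.7]
blue [481. 293.] [547.8, -13.8, 35.2, 10.5, 13.2]
blue [497. 300.] [544.8, -28.1, 28.7, 3.5, 1.0]
white [276. 322.] [518.8, 98.5, 58.5, 39.6, 9.4]
white [288. 201.] [575.4, 107.8, 40.5, 40.2, 9.4]
white [489. 300.] [543.9, -21.7, 28.6, 6.9, -0.2]
white [146. 202.] [572.5, 169.2, 11.4, 5.0, 10.0]
white [250. 255.] [555.2, 117.9, 8.0, 5.5, 7.0]
red [ 11. 146.] [590.2, 253.7, 22.2, 10.2, 89.1]
red [ 13. 176.] [574.2, 254.4, 25.5, 5.4, -74.3]
red [551. 301.] [545.5, -84.6, 27.8, 5.6, -2.1]
```

The bar is held level and centred to about 1 mm. I'll carry it over the blocks and turn it +80.5° so the red end faces the red block.

Request:
arm_command --targets '[[[-0.0064,-0.0349,0,0,0,0.1756,-0.4],[-0.0064,-0.0349,0,0,0,0.1756,-0.4],[-0.0064,-0.0349,0,0,0,0.1756,-0.4],[-0.0064,-0.0349,0,0,0,0.1756,-0.4],[-0.0064,-0.0349,0,0,0,0.1756,-0.4],[-0.0064,-0.0349,0,0,0,0.1756,-0.4],[-0.0064,-0.0349,0,0,0,0.1756,-0.4],[-0.0064,-0.0349,0,0,0,0.1756,-0.4],[0,0,-0.03,0,0,0,-0.4],[0,0,0,0,0,0,-0.4]]]'

```text
time: 21.3
tool_pos: [488.1, -175.9, 65.3]
tcp_rot: [-179.5, -0.2, 89.9]
ft_force: [-0.5, 0.3, -2.5]
finger_gap: 37.8
grip_force: 61.1
```

Request:
arm_command --targets '[[[0,0,0,0,0,0,-0.4],[0,0,0,0,0,0,-0.4]]]'

```text
time: 21.55
tool_pos: [492.6, -177.1, 70.8]
tcp_rot: [179.9, 0.0, 90.0]
ft_force: [0.0, -0.3, -1.2]
finger_gap: 37.8
grip_force: 61.1
```

Run:
```python
from h import *
z=status.sense()["tool_pos"][2]
p,m,s=look(0,[("blue",z+47),("white",z+47),("red",z+47),("blue",53)])
cv2.imwrite("pics/w8.png",cv2.cvtColor(p,cv2.COLOR_RGB2BGR))
q,m=shot("top")
for c in ("red","blue"):
    for b in blobs(q,c,(330,175,430,260),15): print("top",c,rect(m,b,53),rect(m,b,z+47))
```

```text
21.55 [ 492.6 -177.1   70.8] [179.9   0.   90. ] 37.8 61.1
blue [279. 140.] [491.7, -109.7, 40.3, 25.2, 0.1]
white [281. 265.] [491.8, -178.0, 107.2, 40.6, 89.9]
red [557. 293.] [683.7, -203.1, 54.3, 7.8, -61.1]
blue [279. 140.] [491.8, -116.0, 59.6, 37.2, 0.1]
top blue [490.6, -112.5, 58.3, 39.3, 0.2] [485.8, -102.1, 54.8, 36.9, 0.2]
```

View pics/w8.png

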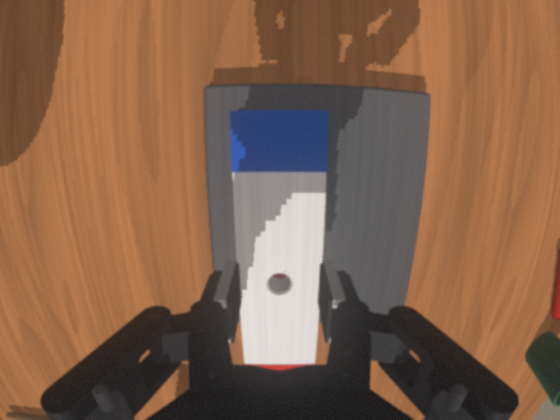

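The bar is aligned over the blocks, with its hole at (279,283), blue end at the blue block and centre at (491.7,-177.5). Lowering.

Request:
arm_command --targets '[[[0,-0.001,-0.02,0,0,0,-0.4],[0,0,-0.015,0,0,0,-0.4],[0,0,-0.008,0,0,0,-0.4],[0,0,-0.004,0,0,0,-0.4],[0,0,0,0,0,0,-0.4],[0,0,0,0,0,0,-0.4]]]'

```text
time: 22.4
tool_pos: [492.4, -178.6, 23.6]
tcp_rot: [180.0, 0.0, 89.9]
ft_force: [-0.6, -0.1, -1.8]
finger_gap: 37.8
grip_force: 61.1
```

Request:
arm_command --targets '[[[0,0,-0.002,0,0,0,-0.4],[0,0,0,0,0,0,-0.4]]]'

```text
time: 22.65
tool_pos: [492.4, -178.6, 21.4]
tcp_rot: [179.9, 0.0, 89.9]
ft_force: [1.2, 0.3, -1.2]
finger_gap: 37.8
grip_force: 61.3
```

Request:
arm_command --targets '[[[0,0,-0.0015,0,0,0,-0.4],[0,0,0,0,0,0,-0.4]]]'

```text
time: 22.9
tool_pos: [492.5, -178.6, 21.3]
tcp_rot: [180.0, 0.0, 89.9]
ft_force: [-6.0, 1.9, 13.9]
finger_gap: 38.1
grip_force: 62.8
```

Request:
arm_command --targets '[[[0,0,0,0,0,0,0.3],[0,0,0,0,0,0,0.3],[0,0,0,0,0,0,0.3],[0,0,0.03,0,0,0,0.3],[0,0,0.04,0,0,0,0.3],[0,0,0,0,0,0,0.3],[0,0,0,0,0,0,0.3]]]'

```text
time: 23.78
tool_pos: [491.7, -178.2, 89.0]
tcp_rot: [-180.0, -0.0, 89.9]
ft_force: [-0.1, 0.1, -0.3]
finger_gap: 55.6
grip_force: 0.0
```

Run:
```python
from h import *
p,m,s=look(0,[("blue",68),("white",68),("red",68)])
k=cv2.cvtColor(p,cv2.COLOR_RGB2BGR); cv2.imwrite("pics/w9.png",k)
g=cv2.cvtColor(p,cv2.COLOR_RGB2GRAY)[240:340,240:320]
# hole: darkest round patch on the bar
t,b=cv2.threshold(cv2.GaussianBlur(g,(3,3),0),110,255,cv2.THRESH_BINARY_INV)
for c in cv2.findContours(b,cv2.RETR_LIST,cv2.CHAIN_APPROX_NONE)[0]:
    if 15<cv2.contourArea(c)<400:
        q=c.reshape(-1,2)+[240,240]; print("hole?",q.mean(0),cast(m,[q.mean(0)],68,True))
```

```text
23.77 [ 491.7 -178.2   89. ] [-180.    -0.    89.9] 55.6 0.0
blue [286. 131.] [491.6, -110.7, 48.6, 25.4, -0.1]
white [279. 225.] [489.9, -179.5, 109.7, 44.8, -89.8]
white [244. 140.] [468.8, -116.9, 10.2, 4.4, 88.9]
red [279. 314.] [490.9, -247.7, 42.4, 23.3, -0.1]
red [553. 278.] [761.7, -237.0, 91.1, 22.0, -62.7]
```

Request:
arm_command --targets '[[[0.0052,0.0584,0,0,0,0,0.3],[0.0052,0.0584,0,0,0,0,0.3],[0.0052,0.0584,0,0,0,0,0.3],[0.0052,0.0584,0,0,0,0,0.3],[0.0052,0.0584,0,0,0,0,0.3],[0.0052,0.0584,0,0,0,0,0.3],[0.0052,0.0584,0,0,0,0,0.3],[0.0052,0.0584,0,0,0,0,0.3],[0,0,0,0,0,0,0.3],[0,0,0,0,0,0,0.3]]]'

```text
time: 25.08
tool_pos: [532.4, 288.4, 87.6]
tcp_rot: [-179.8, 0.1, 90.0]
ft_force: [-0.9, 0.1, -0.4]
finger_gap: 55.6
grip_force: 0.0
```

Run:
```python
from h import *
p,m,s=look(0,[("brass",33),("white",33)])
```

```text
25.07 [532.4 288.4  87.6] [-1.798e+02  1.000e-01  9.000e+01] 55.6 0.0
brass [282. 213.] [533.8, 289.5, 30.1, 29.4, -90.0]
brass [177. 291.] [440.2, 216.8, 31.0, 9.6, 60.1]
white [304.  77.] [547.8, 394.8, 30.5, 15.7, 88.1]
white [277. 296.] [529.7, 215.1, 26.0, 26.0, 0.1]
```

Request:
arm_command --targets '[[[0.001,0.001,-0.03,0,0,0,0.3],[0,0,-0.03,0,0,0,0.3],[0,0,-0.03,0,0,0,0.3],[0,0,-0.015,0,0,0,0.3],[0,0,-0.0085,0,0,0,0.3],[0,0,0,0,0,0,0.3],[0,0,0,0,0,0,0.3],[0,0,0,0,0,0,-0.6],[0,0,0,0,0,0,-0.6],[0,0,0,0,0,0,-0.6]]]' --force 40

```text
time: 26.38
tool_pos: [535.5, 290.3, -22.8]
tcp_rot: [179.9, -0.0, 89.9]
ft_force: [-1.4, -0.5, 6.1]
finger_gap: 30.0
grip_force: 40.0
```

Request:
arm_command --targets '[[[0,0,0,0,0,0,-0.6],[0,0,0.05,0,0,0,-0.6],[0,0,0.05,0,0,0,-0.6],[0,0,0.03,0,0,0,-0.6],[0,0,0,0,0,0,-0.6],[0,0,0,0,0,0,-0.6]]]'

```text
time: 27.12
tool_pos: [533.6, 289.5, 104.2]
tcp_rot: [-179.9, 0.1, 89.9]
ft_force: [0.0, 1.1, -2.4]
finger_gap: 30.0
grip_force: 40.3
```

Run:
```python
from h import *
z=status.sense()["tool_pos"][2]
p,m,s=look(0,[("brass",z+59)])
cv2.imwrite("pics/c10.png",cv2.cvtColor(cv2.resize(p[150:400,160:400],(500,520)),cv2.COLOR_RGB2BGR))
```

```text
27.12 [533.6 289.5 104.2] [-1.799e+02  1.000e-01  8.990e+01] 30.0 40.3
brass [280. 293.] [534.1, 290.5, 29.8, 27.4, 79.2]
brass [193. 290.] [493.3, 291.9, 21.3, 17.4, 62.5]
```

View pics/c10.png

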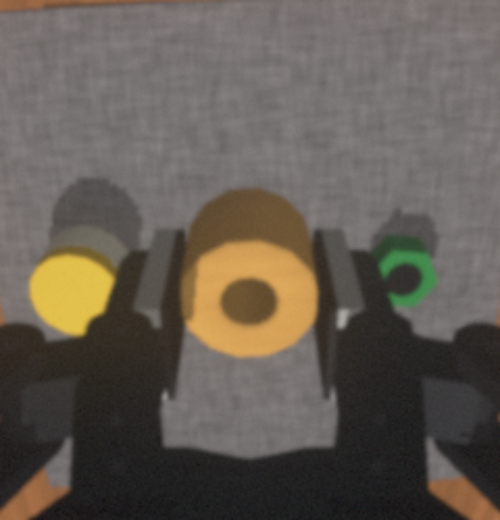

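The bush is held upright between the pads. Carrying it to the bar's hole at (491.3,-179).

Request:
arm_command --targets '[[[-0.0053,-0.0586,0,0,0,0,-0.6],[-0.0053,-0.0586,0,0,0,0,-0.6],[-0.0053,-0.0586,0,0,0,0,-0.6],[-0.0053,-0.0586,0,0,0,0,-0.6],[-0.0053,-0.0586,0,0,0,0,-0.6],[-0.0053,-0.0586,0,0,0,0,-0.6],[-0.0053,-0.0586,0,0,0,0,-0.6],[-0.0053,-0.0586,0,0,0,0,-0.6],[0,0,-0.03,0,0,0,-0.6],[0,0,0,0,0,0,-0.6]]]'

```text
time: 28.42
tool_pos: [488.4, -177.9, 71.5]
tcp_rot: [-179.6, -0.2, 89.8]
ft_force: [-1.4, 1.2, -1.9]
finger_gap: 29.5
grip_force: 40.3
```

Request:
arm_command --targets '[[[0,0,-0.015,0,0,0,-0.6],[0,0,0,0,0,0,-0.6],[0,0,0,0,0,0,-0.6]]]'

```text
time: 28.8
tool_pos: [492.6, -178.4, 61.4]
tcp_rot: [180.0, 0.0, 90.0]
ft_force: [-0.1, -0.8, -1.4]
finger_gap: 30.3
grip_force: 40.3
```

Run:
```python
from h import *
z=status.sense()["tool_pos"][2]
p,m,s=look(0,[("brass",z+56),("blue",68),("white",68),("red",68)])
```

```text
28.8 [ 492.6 -178.4   61.4] [180.   0.  90.] 30.3 40.3
brass [280. 292.] [492.2, -178.6, 29.6, 29.3, 89.9]
blue [277. 137.] [491.4, -113.6, 48.5, 32.0, 1.0]
white [278. 208.] [491.7, -156.7, 64.5, 40.9, -90.0]
white [237. 144.] [468.9, -116.9, 10.5, 4.4, 88.7]
white [256. 318.] [477.9, -227.4, 15.5, 10.1, 1.0]
white [302. 317.] [505.9, -227.0, 13.4, 10.9, -1.0]
red [278. 336.] [491.1, -247.1, 45.1, 24.5, -0.0]
```

Request:
arm_command --targets '[[[-0.001,-0.0005,-0.01,0,0,0,-0.6],[0,0,-0.006,0,0,0,-0.6],[0,0,-0.0015,0,0,0,-0.6],[0,0,0,0,0,0,-0.6],[0,0,0,0,0,0,-0.6]]]'

```text
time: 29.48
tool_pos: [491.3, -179.6, 43.7]
tcp_rot: [180.0, 0.0, 89.9]
ft_force: [-0.2, -0.1, -1.8]
finger_gap: 29.8
grip_force: 40.3
```

Request:
arm_command --targets '[[[0,0,-0.001,0,0,0,-0.6],[0,0,0,0,0,0,-0.6]]]'

```text
time: 29.72
tool_pos: [491.2, -179.4, 42.5]
tcp_rot: [180.0, 0.0, 89.9]
ft_force: [0.0, 0.7, -1.6]
finger_gap: 29.5
grip_force: 40.3
```

Request:
arm_command --targets '[[[0,0,-0.001,0,0,0,-0.6],[0,0,0,0,0,0,-0.6]]]'

```text
time: 29.98
tool_pos: [491.3, -179.5, 42.1]
tcp_rot: [180.0, 0.0, 89.9]
ft_force: [-2.6, 1.6, 4.3]
finger_gap: 29.5
grip_force: 40.9
```

The bush is in contact with the bar. I'll release it and go to the tin.

Request:
arm_command --targets '[[[0,0,0,0,0,0,0.1],[0,0,0,0,0,0,0.1],[0,0,0,0,0,0,0.1],[0,0,0.03,0,0,0,0.1],[0,0,0.05,0,0,0,0.1]]]'

```text
time: 30.6
tool_pos: [489.3, -178.6, 120.0]
tcp_rot: [-179.7, -0.1, 89.9]
ft_force: [0.6, 0.3, 0.7]
finger_gap: 47.0
grip_force: 0.0
```

Request:
arm_command --targets '[[[-0.0053,0.0553,0,0,0,0,0.5],[-0.0053,0.0553,0,0,0,0,0.5],[-0.0053,0.0553,0,0,0,0,0.5],[-0.0053,0.0553,0,0,0,0,0.5],[-0.0053,0.0553,0,0,0,0,0.5],[-0.0053,0.0553,0,0,0,0,0.5],[-0.0053,0.0553,0,0,0,0,0.5],[0,0,-0.03,0,0,0,0.5],[0,0,0,0,0,0,0.5],[0,0,0,0,0,0,0.5]]]'

```text
time: 31.85
tool_pos: [454.3, 207.2, 92.0]
tcp_rot: [180.0, 0.0, 89.9]
ft_force: [-0.4, -0.2, 0.5]
finger_gap: 64.0
grip_force: 0.0
```

Run:
```python
from h import *
p,m,s=look(0,[("yellow",33),("brass",33)])
```

```text
31.85 [454.3 207.2  92. ] [180.    0.   89.9] 64.0 0.0
brass [280. 212.] [454.3, 207.9, 43.0, 42.6, 89.9]
```

Request:
arm_command --targets '[[[0,0.001,-0.04,0,0,0,0.5],[0,0,-0.03,0,0,0,0.5],[0,0,-0.025,0,0,0,0.5],[0,0,-0.015,0,0,0,0.5],[0,0,-0.008,0,0,0,0.5],[0,0,0,0,0,0,0.5],[0,0,0,0,0,0,0.5],[0,0,0,0,0,0,-0.3],[0,0,0,0,0,0,-0.3],[0,0,0,0,0,0,-0.3]]]' --force 30

```text
time: 33.15
tool_pos: [454.8, 208.9, -25.5]
tcp_rot: [179.9, -0.0, 89.9]
ft_force: [-1.7, -0.6, 6.7]
finger_gap: 41.9
grip_force: 30.1
```

Request:
arm_command --targets '[[[0,0,0,0,0,0,-0.3],[0,0,0.05,0,0,0,-0.3],[0,0,0.05,0,0,0,-0.3],[0,0,0.05,0,0,0,-0.3],[0,0,0,0,0,0,-0.3],[0,0,0,0,0,0,-0.3]]]'

```text
time: 33.9
tool_pos: [453.8, 208.6, 123.1]
tcp_rot: [-180.0, 0.0, 89.9]
ft_force: [-0.6, -0.7, -0.6]
finger_gap: 41.6
grip_force: 31.1
```

Request:
arm_command --targets '[[[0.015,-0.0484,0,0,0,0,-0.3],[0.015,-0.0484,0,0,0,0,-0.3],[0.015,-0.0484,0,0,0,0,-0.3],[0.015,-0.0484,0,0,0,0,-0.3],[0.015,-0.0484,0,0,0,0,-0.3],[0.015,-0.0484,0,0,0,0,-0.3],[0.015,-0.0484,0,0,0,0,-0.3],[0.015,-0.0484,0,0,0,0,-0.3],[0,0,-0.04,0,0,0,-0.3],[0,0,0,0,0,0,-0.3]]]'

```text
time: 35.15
tool_pos: [569.4, -177.2, 77.2]
tcp_rot: [-179.4, -0.3, 89.9]
ft_force: [-0.1, -0.0, -1.6]
finger_gap: 41.9
grip_force: 31.0
```

Request:
arm_command --targets '[[[0,0,-0.03,0,0,0,-0.3],[0,0,-0.03,0,0,0,-0.3],[0,0,-0.02,0,0,0,-0.3],[0,0,-0.008,0,0,0,-0.3],[0,0,0,0,0,0,-0.3],[0,0,0,0,0,0,-0.3]]]'

```text
time: 35.9
tool_pos: [575.1, -178.9, -3.1]
tcp_rot: [179.9, 0.0, 89.9]
ft_force: [0.6, -0.6, -1.2]
finger_gap: 41.9
grip_force: 31.0
```

Request:
arm_command --targets '[[[0,0,-0.002,0,0,0,-0.3],[0,0,0,0,0,0,-0.3]]]'

```text
time: 36.15
tool_pos: [574.3, -178.7, -6.1]
tcp_rot: [180.0, 0.0, 89.9]
ft_force: [0.6, -0.7, -0.3]
finger_gap: 41.6
grip_force: 31.0
```

Request:
arm_command --targets '[[[0,0,-0.0015,0,0,0,-0.3],[0,0,-0.001,0,0,0,-0.3],[0,0,0,0,0,0,-0.3]]]'

```text
time: 36.52
tool_pos: [574.1, -178.6, -8.5]
tcp_rot: [180.0, 0.0, 89.9]
ft_force: [-1.7, 1.6, 5.5]
finger_gap: 41.8
grip_force: 31.5
```

Request:
arm_command --targets '[[[0,0,0,0,0,0,0.25],[0,0,0,0,0,0,0.25],[0,0,0,0,0,0,0.25],[0,0,0.04,0,0,0,0.25],[0,0,0.05,0,0,0,0.25],[0,0,0.05,0,0,0,0.25],[0,0.06,0.01,0,0,0,0.25],[0,0.06,0,0,0,0,0.25],[0,0.06,0,0,0,0,0.25],[0,0.06,0,0,0,0,0.25]]]'

```text
time: 37.78
tool_pos: [573.8, 63.3, 141.1]
tcp_rot: [180.0, -0.0, 89.9]
ft_force: [1.2, 0.7, -0.7]
finger_gap: 53.5
grip_force: 0.0
```

Request:
arm_command --targets '[[[0,0.06,0,0,0,0,0.25],[0,0.06,0,0,0,0,0.25],[0,0.06,0,0,0,0,0.25],[0,0,0,0,0,0,0.25],[0,0,0,0,0,0,0.25]]]'

```text
time: 38.4
tool_pos: [573.8, 241.4, 140.6]
tcp_rot: [-180.0, 0.0, 90.0]
ft_force: [0.5, 0.3, -0.5]
finger_gap: 53.8
grip_force: 0.0
```

Run:
```python
from h import *
p,m=shot("top"); q,n=shot("scene")
roi=(325,165,435,265)
for c,z in (("red",68),("blue",68),("white",68),("yellow",50),("brass",98)):
    for b in blobs(p,c,roi,15)[:4]: print(c,rect(m,b,z),rect(m,b,53))
a=cv2.resize(p[165:265,325:435],(400,364),interpolation=cv2.INTER_CUBIC); b=cv2.resize(q[110:230,140:272],(400,364),interpolation=cv2.INTER_CUBIC)
cv2.imwrite("pics/c11.png",cv2.cvtColor(cv2.hconcat([a,b]),cv2.COLOR_RGB2BGR))
```

```text
red [482.8, -239.6, 68.5, 39.3, -31.9] [483.8, -243.8, 69.4, 39.9, -31.9]
blue [489.6, -111.1, 56.7, 38.8, -2.0] [490.7, -113.5, 57.5, 39.3, -2.0]
white [489.8, -182.5, 111.2, 45.8, -88.6] [490.9, -185.9, 112.8, 46.5, -88.6]
yellow [573.9, -179.6, 39.5, 38.9, 46.0] [573.4, -179.0, 39.4, 38.7, 46.0]
brass [490.9, -179.5, 29.1, 26.6, -0.0] [494.4, -189.9, 30.4, 27.7, -0.0]
```

View pics/c11.png

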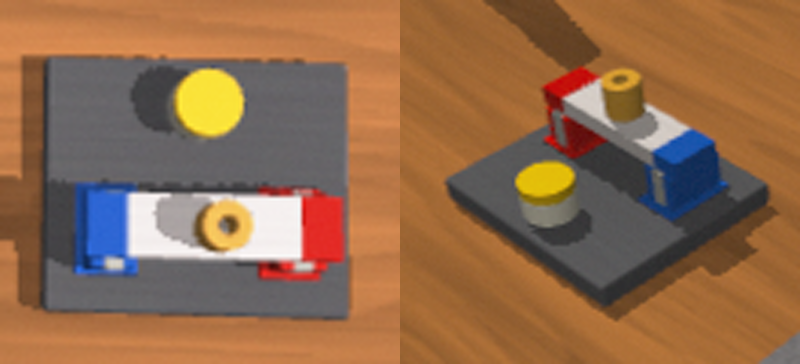

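The pictures show the bar level on both blocks with each colour on its own block. The bush is upright on the middle of the bar at crop (227,225), and the tin stands lid up behind it at crop (209,102), about 51 mm behind the plate's centre. Nothing touches the robot, so I'm handing in.

```bash
python3 -c "
from bench import job
print(job.hand_in())"
```

```text
the job is handed in; nothing more can be done
None
```

I handed the job in at about 38 s with the blocks on their pads, the bar across them, the bush over the hole and the tin behind; my last pictures showed everything in place, but the hand-in returned no verdict.

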